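# Rock the sorting gate over and feed the balls down the other chute

## Robot

A 6-joint arm with a two-finger parallel gripper is mounted at the origin on a cart in front of the work surface, level with it; the furniture and walls round the work are solid. World frame = base frame: x ahead of the robot, y to its left, z up, the work surface at z = 0. Lengths are in m, angles in degrees, forces in N, time in s.
With the tool pointing down it reaches from about 0.375 to 0.75 m from the base axis. Payload 9 kg.
Tool frame: the origin (TCP) lies on the centre line of the jaws, within the pads' length; the fingertips stand 25 mm ahead of it and the grasp point (between the pads) lies 6 mm ahead of it; z points along the fingers, y is the line along which they close (so a half turn about z gives the same grasp; the last joint's range is limited). The gripper opens to 85 mm and grips with 20 to 120 N. Pads are 22 mm wide; open, the fingers measure 114 mm over their backs; the gripper's body (76 mm by 85 mm) begins 54 mm behind the grasp point. The pads swing forward as they close: fully open they stand 13 mm farther back than shut.
Start: joints at [-87.817, 5.964, 5.575, 89.605, 0, 77.527], TCP at [0.152, -0.581, 0.256] pointing down, gripper open.
Joint ranges: [-171.21, 171.21], [-48.23, 106.86], [-62.78, 66.21], [-105.2, 120.99], [-86.42, 89.51], [-180, 180]. Speed limits (degrees/s): [127.2, 127.2, 147.25, 180, 180, 180].

## Interface

Orientations are given as [roll, pitch, yaw] about the fixed x, y, z axes, in that order (R = Rz(yaw) Ry(pitch) Rx(roll)).
In Python, from station import r gives the robot as it stands. The module is installed in compiled form; this text tells all that it offers.
- The arm moves only by the tool step_arm, never from a script. Its argument "motion" is text: rows parted by semicolons, each of 7 numbers parted by spaces: the turn, a rotation vector about the world's x, y, z as a fraction of full scale, then the shift along the world's x, y, z as a fraction of full scale, then the opening, from -1 (shut) to 1 (fully open), so that 0 is half open. A call has 1 to 20 rows; each row shifts and turns the commanded pose from where the row before left it; what a row does not reach is not made up. Full scale, the value 1, is 0.04 m for a shift and 0.12 rad for a turn. A row lasts 1/8 s, in which the tool goes at most 62.5 mm and 10.7 degrees, less where a joint would pass 70% of its speed; a pose out of reach is approached as far as the arm can. A call with a number of a shift or a turn outside -1 to 1 is refused whole. A call with a gripper value outside its range is refused whole. The fingers move at their own pace and stop on an object; "force" is the grip in N (left out, the last holds). Time passes only in rows, so rows that do not move let the fingers close. It gives the time, the measured TCP pose, the force, the opening and the grip force at its end, in the units of the state.
- r.observe(): the state, without advancing time (a new reading comes with each control period).
- r.grab_frame(name): name is "scene" or "top" or "wrist"; returns a dict with "frame" (420x560x3 uint8, red, green, blue), "fx", "fy", "cx", "cy" (pixels), "world_to_cam" (4x4, takes a point from world to camera coordinates). Camera axes: x right, y up, looking along -z (the intrinsics and any distortion apply to the point x, -y, -z); pixel columns grow to the right and rows downward; lengths in m; the calibration is good to about 2 mm. A picture is of the moment at which its call begins. There is no depth.
- r.hand_in(): hands the job in; it is judged then, once.
The state is a dict: "t": time; "qpos": joint angles; "joint_vel": joint speeds; "tau": joint torques, N m; "ee_pos": TCP position; "tool_rot": TCP orientation; "contact_force": force on the tool from outside, world axes, zero at the start; "ft_torque": the same for the moment, N m; "width": opening from 0.0 (shut) to 1.0 (fully open); "gripper_force": force on a finger pad.
Only numpy, scipy, OpenCV 4.12 (cv2) and the standard library are available. Lean on these libraries where they do the work, as an engineer would, in place of code of your own. Each camera call takes 0.05 s, during which the arm holds its last target. There are 200 camera calls.

## Task

The small seesaw gate of the ball sorter on the bench is tipped towards the wrong chute. With a fingertip, rock it over its pivot until it rests fully on its other side, then push the stop slide of the infeed aside (left or right, as you like) so that both steel balls run over the gate and end up lying in that other chute. Only push and press: grasp and lift nothing, do not touch the balls, and leave the loose parts round the sorter where they are.

Things in the scene. Friction and masses are not known exactly. Their poses are not given: they have to be found in the camera images.
- fixture: the ball sorter, grey sheet metal on a dark base plate 316 mm long, bolted to the bench. Origin on the bench top under the middle of the gate's pivot; its x points from the gate to the infeed (away from the robot, turned up to 0.3 rad either way), y to its left, z up. The gate lies along y, from -85 to +85 mm; tops of the chutes' walls are 88 mm high.
- infeed (a point): upper end of the infeed, on its floor, 126 mm above the bench: an open channel 30 mm wide inside that slopes along the sorter's x from 116 mm down to 18 mm at the gate (floor there 112 mm high), side walls 18 mm higher. The stop slide's two cross rails run along y, 78 mm each way, at x = 43 mm, tops 155 mm high, on posts 155 mm high at y = -82 and +82 mm.
- left_chute (a point): middle of the sloping floor of the left outlet chute (35 mm high there), an open-topped pocket 46 mm wide inside, at y = +92 to +151 mm of the sorter, beyond the gate's left end
- right_chute (a point): the same for the right outlet chute, at y = -92 to -151 mm of the sorter
- gate (a joint): angle of the steel seesaw gate about its pivot (along the sorter's x, 62 mm above the bench), rad: +0.24 = resting with the left (+y) end down, balls run into the left chute; -0.24 = right end down. It starts resting on one side or the other. It is top heavy: it needs under 2 N on a pad to rock, falls over by itself past 0 and stays on either side.
- left_pad (a point): middle of the top of the press pad at the gate's left end, on the robot's side: a flat 42 x 42 mm steel plate on the gate's front wall, 43 mm in front of the pivot (sorter's -x), 64 mm left of it, 60 mm above it. It turns with the gate: 105 mm above the bench when down, 136 mm when up; rocking from up to down shifts it about 29 mm to the left. Pressed down when up, it rocks the gate over.
- right_pad (a point): the same at the gate's right end; rocking from up to down shifts it about 29 mm to the right.
- stop (a joint): position of the stop slide along the sorter's y, m: near 0 = its blade blocks the infeed, the balls wait behind it; range -0.045 to +0.045, positive is left. Moved more than about 0.032 either way it lets the balls roll out by themselves. Sliding takes 1 to 2 N; it stays where it is left.
- stop_handle (a point): centre of the top face of the stop slide's handle, a black block 32 mm (along the sorter's x) x 30 mm (y) x 45 mm high that stands on the cross rails, its top 202 mm above the bench, its underside 157 mm. Push it along the sorter's y with a fingertip on its left or right face, the tip at 165 to 187 mm height (the balls pass below, their tops reach about 145 mm).
- ball_1_center (a point): centre of the front steel ball, 25 mm in diameter, 64 g, waiting behind the stop
- ball_2_center (a point): centre of the rear steel ball, 25 mm in diameter, 64 g, behind the first
- ball_1: the front steel ball (use the point for its centre)
- ball_2: the rear steel ball (use the point for its centre)
- sleeve: bystander: loose steel sleeve, 50 mm in diameter, 36 mm high, standing beside the infeed; origin at the middle of its underside
- bearing: bystander: loose small ball bearing, 45 mm in diameter, 14 mm high, lying beside the infeed; origin at the middle of its underside
- nut: bystander: loose large hexagon nut, 52 mm wide, 24 mm high, lying in front of the sorter; origin at the middle of its underside

How it is judged:
By the outcome, as a careful person would: the job done as asked, in the order asked, and still so for the second after the job is handed in, with the robot touching nothing.
It also fails if it takes over 42 s, if anything falls off the work surface, if the arm or the gripper's body presses on something with over 40 N, if the wrist force passes 120 N, or if a joint passes its speed limit or range.

## Working session

There is one attempt and no reset: what is moved stays moved. The work goes in short steps, Python scripts to look and compute and a tool call to move; the robot and the scene stay as the last step left them, time stands still between calls to the robot, and variables do not carry over. Pictures are saved under pics/ and viewed, at most 10 in all, crops included, and the job is handed in when it is done.

Besides the shell and the picture viewer there is one more tool, called after "Call:" by a JSON object that holds its "method" and its "body", one argument or row to a line. step_arm: Moves the arm, as the interface text tells. Shift numbers are shares of 0.04 m and turn numbers shares of 0.12 rad, none past 1 either way. Its arguments: {"type":"object","properties":{"motion":{"type":"string"},"force":{"type":"number"}},"required":["motion"]}

```bash
mkdir -p pics
python3 - <<'E'
from station import r
import cv2,numpy as np,pickle
d={}
for n in("scene","top"):
    f=r.grab_frame(n);d[n]=f
    cv2.imwrite(f"pics/{n}0.png",cv2.resize(f["frame"][:,:,::-1],(784,588),interpolation=cv2.INTER_CUBIC))
    print(n,f["fx"],f["fy"],f["cx"],f["cy"],np.round(f["world_to_cam"],3).tolist(),[k for k in f])
pickle.dump(d,open("f0.pkl","wb"))
print(r.observe())
E
```

```text
scene 410.79776238039057 410.79776238039057 278.7130452609392 208.84681938327083 [[-0.814, -0.58, -0.02, 0.544], [0.247, -0.378, 0.892, -0.171], [-0.525, 0.722, 0.451, -0.789], [0.0, 0.0, 0.0, 1.0]] ['frame', 'fx', 'fy', 'cx', 'cy', 'world_to_cam']
top 480.3872140394531 480.3872140394531 290.5111448339371 211.43099545492603 [[0.029, -1.0, -0.004, 0.226], [0.995, 0.028, 0.101, -0.519], [-0.1, -0.007, 0.995, -1.131], [0.0, 0.0, 0.0, 1.0]] ['frame', 'fx', 'fy', 'cx', 'cy', 'world_to_cam']
{'t': 0.1, 'qpos': array([-8.78170244e+01,  5.99556716e+00,  5.53528521e+00,  8.96047848e+01,
       -4.30814412e-04,  7.75270904e+01]), 'joint_vel': array([-0.03029558, -0.10963913,  0.15571872, -0.00501718,  0.00422706,
        0.000527  ]), 'tau': array([ 5.33308194e-03, -5.58211470e+01,  5.04713738e+01,  1.33646216e-02,
       -2.51817091e-04, -2.00776995e-06]), 'ee_pos': array([ 0.15180928, -0.58022264,  0.2556325 ]), 'tool_rot': array([-1.79936376e+02, -1.36323271e-02,  1.46558778e+01]), 'contact_force': array([ 1.22622121,  0.67330188, -0.1007711 ]), 'ft_torque': array([0.05828728, 0.04161435, 0.03789287]), 'gripper_force': 0.0, 'width': 1.0018254710521832}
```

View pics/top0.png

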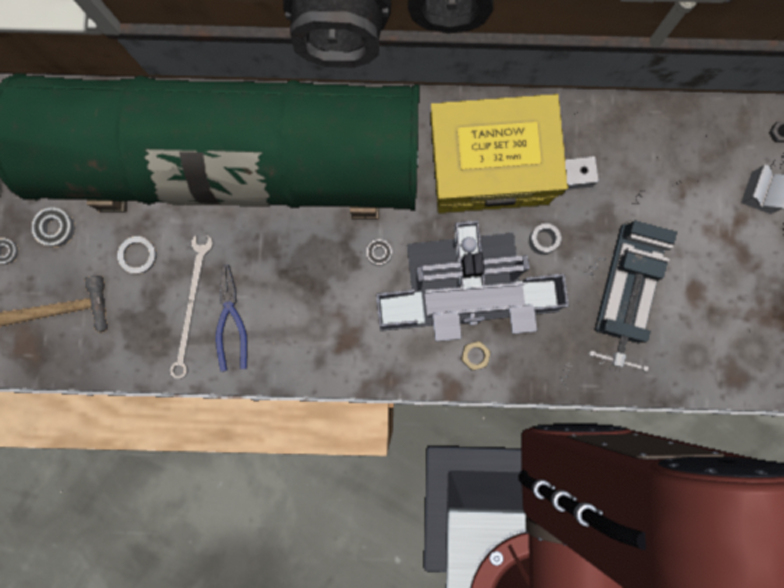

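View pics/scene0.png

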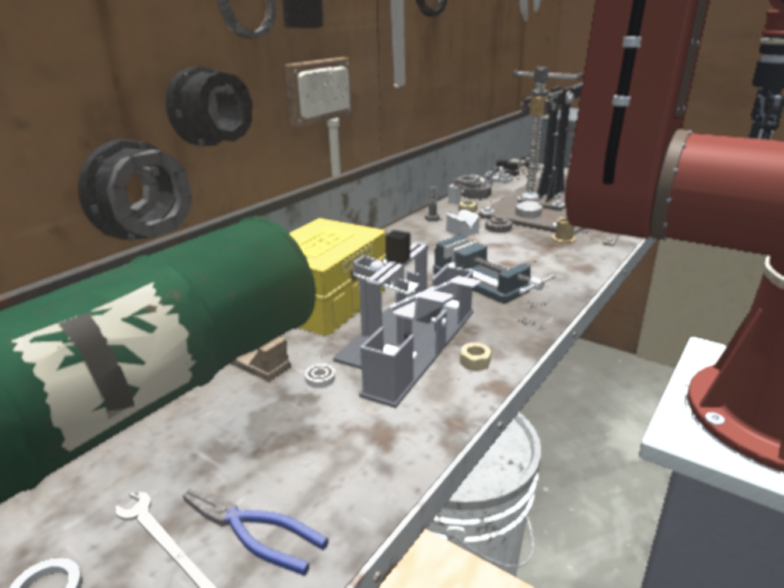

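The top view shows the sorter at about (472,295), the handle at (472,265), the nut at (476,355) and the pads at (447,328) and (523,320). In the scene view the gate is in the middle. I'll enlarge both.

Run:
```python
import cv2,pickle
d=pickle.load(open("f0.pkl","rb"))
for n,(x,y,w,h),s in(("top",(260,150,160,115),5),("scene",(230,155,130,135),4.4)):
    c=d[n]["frame"][y:y+h,x:x+w,::-1]
    cv2.imwrite(f"pics/{n}c.png",cv2.resize(c,None,fx=s,fy=s,interpolation=cv2.INTER_CUBIC))
```

```text
(no output)
```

View pics/topc.png

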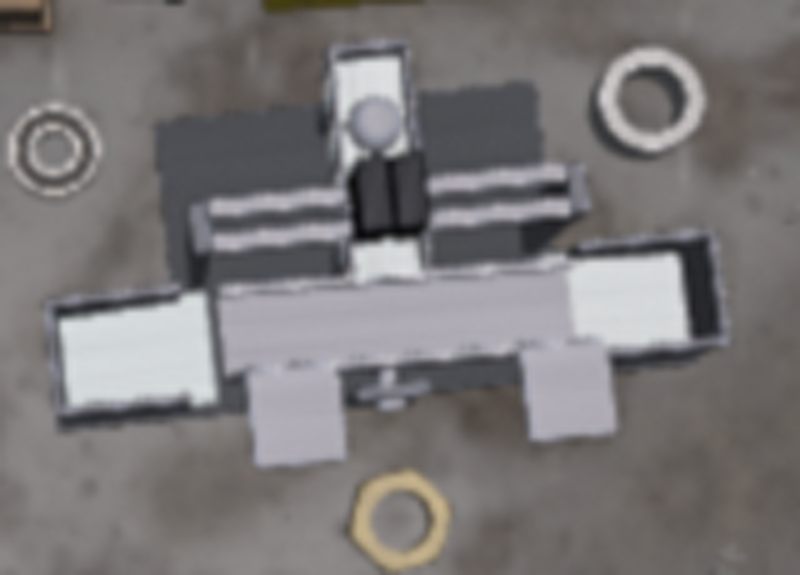

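View pics/scenec.png

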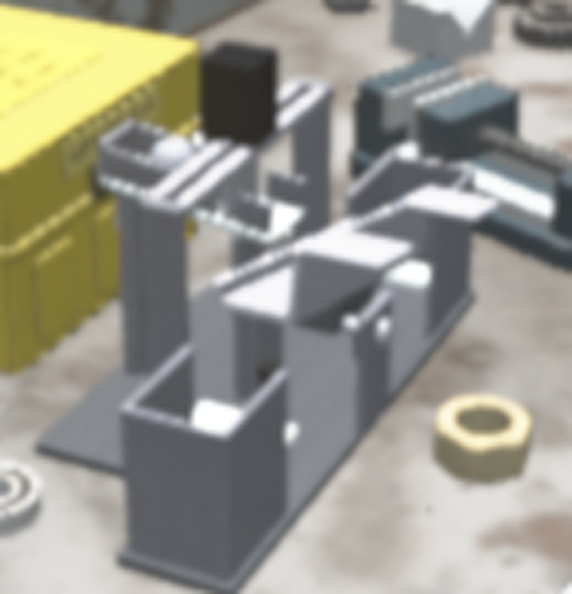

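The left pad is centred near crop (298,416), looks larger and sits nearer the pivot. The right pad is at (570,393). The rail posts are at (202,228) and (577,190). In the scene view the left pad looks raised. I'll fit the pose with both gate signs.

```bash
cat > h.py <<'E'
import numpy as np,pickle
def proj(f,P):
    P=np.atleast_2d(P);c=P@f["world_to_cam"][:3,:3].T+f["world_to_cam"][:3,3]
    return np.c_[f["cx"]+f["fx"]*c[:,0]/-c[:,2],f["cy"]-f["fy"]*c[:,1]/-c[:,2]]
def W(p,L):
    L=np.atleast_2d(L);c,s=np.cos(p[2]),np.sin(p[2])
    return np.c_[p[0]+c*L[:,0]-s*L[:,1],p[1]+s*L[:,0]+c*L[:,1],L[:,2]]
def pad(side,g): # g>0: left down
    y,z=side*.064,.060
    # left down = rotate about x by -g
    return [-.043,y*np.cos(g)+z*np.sin(g),.062-y*np.sin(g)+z*np.cos(g)]
def unproj(f,uv,z):
    R=f["world_to_cam"][:3,:3];t=f["world_to_cam"][:3,3];o=-R.T@t
    d=R.T@np.array([(uv[0]-f["cx"])/f["fx"],-(uv[1]-f["cy"])/f["fy"],-1]);return o+d*(z-o[2])/d[2]
E
python3 - <<'E'
from h import *
from scipy.optimize import least_squares
d=pickle.load(open("f0.pkl","rb"));T=d["top"];S=d["scene"]
px=np.array([[202,228],[577,190],[52,358],[722,288],[298,416],[570,393]])/5+[260,150]-.4
for g in(.24,-.24):
    L=[[.043,.082,.155],[.043,-.082,.155],[0,.1535,.088],[0,-.1535,.088],pad(1,g),pad(-1,g)]
    s=least_squares(lambda p:(proj(T,W(p,L))-px).ravel(),[.55,0,0])
    print(g,s.x,s.cost,np.round(s.fun.reshape(-1,2),1).tolist())
    p=s.x
    print(" pads",W(p,L[4:]).round(4).tolist(),"handle",W(p,[.043,0,.202]).round(4))
    print(" scene crop of pads",((proj(S,W(p,L))-[230,155])*4.4).round().tolist())
    print(" handle top in crop", ((proj(T,W(p,[.043,0,.202]))-[260,150])*5).round())
print("nut",unproj(T,(260+400/5,150+520/5),.024),"box corner",unproj(T,(436/1.4,205/1.4),.1),unproj(T,(565/1.4,190/1.4),.12))
E
```

```text
0.24 [0.50447217 0.12554436 0.16154698] 94.58361954330141 [[3.3, 0.5], [3.9, -2.0], [4.1, 1.1], [3.4, -2.7], [-8.7, 3.4], [-5.9, -0.3]]
 pads [[0.4497, 0.1941, 0.1051], [0.4697, 0.0713, 0.1355]] handle [[0.5469 0.1325 0.202 ]]
 scene crop of pads [[176.0, 198.0], [315.0, 78.0], [193.0, 415.0], [432.0, 154.0], [349.0, 323.0], [443.0, 161.0]]
 handle top in crop [[417. 187.]]
-0.24 [0.50315415 0.13444442 0.13216065] 0.9019894418636706 [[-0.4, -0.2], [0.4, -0.4], [-0.1, -0.4], [-0.2, -0.3], [0.0, 0.8], [0.2, 0.4]]
 pads [[0.4542, 0.1763, 0.1355], [0.4706, 0.053, 0.1051]] handle [[0.5458 0.1401 0.202 ]]
 scene crop of pads [[163.0, 203.0], [313.0, 83.0], [174.0, 422.0], [433.0, 162.0], [362.0, 247.0], [457.0, 201.0]]
 handle top in crop [[398. 189.]]
nut [0.41318027 0.11946315 0.024     ] box corner [0.6552316  0.19677174 0.1       ] [ 0.68074425 -0.00901588  0.12      ]
```

Call:
{"method": "step_arm", "body": {
  "motion": "0 0 1 0.9 0.5 0 -1;0 0 1 0.9 0.5 0 -1;0 0 1 0.9 0.5 0 -1;0 0 1 0.9 0.5 0 -1;0 0 1 0.9 0.5 0 -1;0 0 1 0.9 0.5 0 -1;0 0 1 0.9 0.5 0 -1;0 0 1 0.9 0.5 0 -1;0 0 1 0 1 0 -1;0 0 1 0 1 0 -1;0 0 1 0 1 0 -1;0 0 1 0 1 0 -1;0 0 0 0 1 0 -1;0 0 0 0 1 0 -1;0 0 0 0 1 0 -1;0 0 0 0 1 0 -1;0 0 0 0 1 0 -1;0 0 0 0 1 0 -1;0 0 0 0 1 0 -1;0 0 0 0 1 0 -1"
}}

```text
t: 2.6
ee_pos: [0.4395, 0.0608, 0.2561]
tool_rot: [-180.0, -0.0, 97.2]
contact_force: [1.1, 0.4, -0.4]
width: -0.001
gripper_force: 0.0
```

Call:
{"method": "step_arm", "body": {
  "motion": "0 0 0 0.1 1 0 -1;0 0 0 0.1 1 -0.3 -1;0 0 0 0.1 1 -0.7 -1;0 0 0 0 0 -0.6 -1;0 0 0 0 0 -0.3 -1;0 0 0 0 0 0 -1"
}}

```text
t: 3.35
ee_pos: [0.4514, 0.1791, 0.1797]
tool_rot: [-179.9, 0.0, 97.1]
contact_force: [-0.4, -0.1, -0.5]
width: -0.002
gripper_force: 0.0
```

Run:
```python
from station import r
import cv2
f=r.grab_frame("scene");c=f["frame"][130:290,210:370,::-1]
g=r.grab_frame("wrist")["frame"][:,:,::-1]
c=cv2.resize(c,(400,400),interpolation=cv2.INTER_CUBIC);g=cv2.resize(g,(400,300))
import numpy as np
o=np.zeros((400,800,3),np.uint8);o[:,:400]=c;o[:300,400:]=g
cv2.imwrite("pics/a1.png",o);print(r.observe()["ee_pos"])
```

```text
[0.45225388 0.17909716 0.18124253]
```

View pics/a1.png

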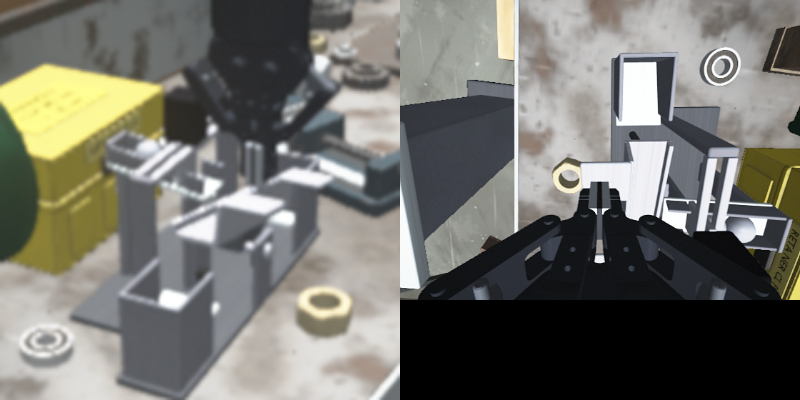

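The tip stands above the middle of the left pad (wrist view about (600,185)). The pad is free around it, so I press now and follow its leftward motion.

Call:
{"method": "step_arm", "body": {
  "motion": "0 0 0 0 0 -0.3 -1;0 0 0 0 0.05 -0.2 -1;0 0 0 0 0.1 -0.15 -1;0 0 0 -0.02 0.15 -0.15 -1"
}}

```text
t: 3.95
ee_pos: [0.4509, 0.1918, 0.1478]
tool_rot: [-180.0, 0.0, 97.2]
contact_force: [0.1, 0.0, 0.2]
width: -0.001
gripper_force: 0.0
```

Call:
{"method": "step_arm", "body": {
  "motion": "0 0 0 -0.02 0.15 -0.15 -1;0 0 0 -0.02 0.15 -0.12 -1;0 0 0 -0.02 0.12 -0.12 -1;0 0 0 0 0 0 -1"
}}

```text
t: 4.45
ee_pos: [0.4483, 0.2086, 0.1323]
tool_rot: [-180.0, 0.0, 97.2]
contact_force: [0.2, -0.2, 0.3]
width: 0.002
gripper_force: 0.0
```

Call:
{"method": "step_arm", "body": {
  "motion": "0 0 0 0 0 0.3 -1;0 0 0 0 0 0.8 -1;0 0 0 0 0 1 -1;0 0 0 0 0 0.7 -1;0 0 0 -0.9 -0.4 0 -1;0 0 0 -0.2 -1 0 -1;0 0 0 0 -1 0 -1;0 0 0 0 -1 0 -1;0 0 0 0 -1 0 -1"
}}

```text
t: 5.58
ee_pos: [0.4046, 0.0309, 0.2461]
tool_rot: [179.9, 0.0, 97.2]
contact_force: [0.6, 1.0, -0.4]
width: 0.005
gripper_force: 0.0
```

Run:
```python
from station import r
import cv2,numpy as np
c=r.grab_frame("scene")["frame"][155:290,230:360,::-1]
g=r.grab_frame("top")["frame"][150:265,260:420,::-1]
o=np.zeros((420,800,3),np.uint8);o[:360,:347]=cv2.resize(c,(347,360),interpolation=cv2.INTER_CUBIC);o[:323,350:]=cv2.resize(g,(450,323),interpolation=cv2.INTER_CUBIC)
cv2.imwrite("pics/a2.png",o);print(r.observe()["ee_pos"])
```

```text
[0.40486656 0.02931888 0.2459203 ]
```

View pics/a2.png

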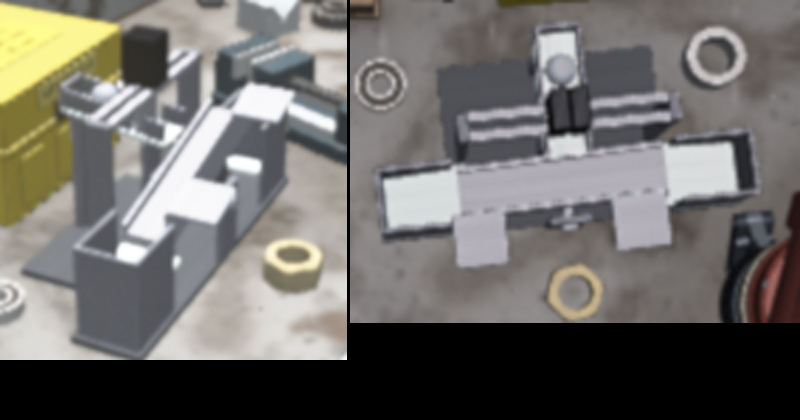

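The gate now rests left end down: the pad is at (480,240) and the right pad has risen. The loose parts have not moved. Next I go to the handle's right side.

Call:
{"method": "step_arm", "body": {
  "motion": "0 0 0 0.92 0.35 0 -1;0 0 0 0.92 0.35 0 -1;0 0 0 0.92 0.35 0 -1;0 0 0 0.92 0.35 0 -1;0 0 0 0 0 0 -1;0 0 0 0 0 -0.6 -1;0 0 0 0 0 -0.5 -1;0 0 0 0 0 0 -1;0 0 0 -0.02 0.2 0 -1;0 0 0 -0.02 0.2 0 -1;0 0 0 -0.03 0.2 0 -1;0 0 0 0 0 0 -1"
}}

```text
t: 7.18
ee_pos: [0.549, 0.1131, 0.201]
tool_rot: [180.0, 0.0, 97.2]
contact_force: [0.1, 0.5, 0.1]
width: -0.0
gripper_force: 0.0
```

Call:
{"method": "step_arm", "body": {
  "motion": "0 0 0 -0.02 0.2 0 -1;0 0 0 -0.03 0.2 0 -1;0 0 0 -0.03 0.2 0 -1;0 0 0 -0.03 0.2 0 -1;0 0 0 -0.02 0.15 0 -1;0 0 0 0 0 0 -1"
}}

```text
t: 7.92
ee_pos: [0.5435, 0.1509, 0.2006]
tool_rot: [-180.0, -0.0, 97.2]
contact_force: [0.1, 0.5, 0.2]
width: 0.001
gripper_force: 0.0
```

Call:
{"method": "step_arm", "body": {
  "motion": "0 0 0 0 -0.3 0 -1;0 0 0 0 -0.5 0 -1;0 0 0 0 0 0.7 -1;0 0 0 0 0 0.7 -1;0 0 0 -1 -0.6 0 -1;0 0 0 -1 -1 0 -1;0 0 0 -0.8 -1 0 -1;0 0 0 -0.5 -1 0 -1;0 0 0 0 0 0 -1;0 0 0 0 0 0 -1"
}}

```text
t: 9.18
ee_pos: [0.4118, -0.0263, 0.2568]
tool_rot: [180.0, 0.0, 97.1]
contact_force: [1.0, 0.2, -1.1]
width: -0.002
gripper_force: 0.0
```

Run:
```python
from station import r
import cv2,numpy as np
c=r.grab_frame("scene")["frame"][155:290,230:360,::-1]
g=r.grab_frame("top")["frame"][150:265,260:420,::-1]
o=np.zeros((420,800,3),np.uint8);o[:360,:347]=cv2.resize(c,(347,360),interpolation=cv2.INTER_CUBIC);o[:323,350:]=cv2.resize(g,(450,323),interpolation=cv2.INTER_CUBIC)
cv2.imwrite("pics/a3.png",o);print(r.observe()["ee_pos"])
```

```text
[ 0.41199774 -0.02545779  0.25670584]
```

View pics/a3.png

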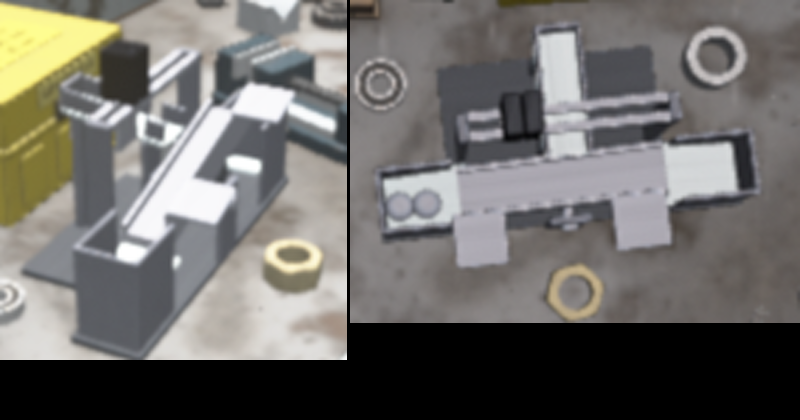

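Both balls lie in the left chute, at (400,205) and (427,203). The gate is left end down, the handle has moved left, the loose parts are in place and the arm is clear.

```bash
python3 -c "
from station import r
print(r.hand_in())"
```

```text
the job is handed in; nothing more can be done
None
```

The job is done and handed in: the gate was rocked over to rest left end down, then the stop was pushed left, and both balls ran into the left chute; the last picture (about 9 s on the clock) shows the loose parts unmoved and the arm clear.

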